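# Stack keyed sample trays on the furnace loading stand

### The job

Build the furnace load: first set the deep tray down on the steel loading stand, then the shallow tray on top of the deep one, each the right way round so that its wide and narrow lugs drop fully into the matching notches below and it sits flush and level. Set them down gently, never letting a tray fall, and leave the mouse, the jar and the dish where they are.

Things in the scene. Friction and masses are not known exactly. Their poses are not given: they have to be found in the camera images.
- stand: Steel loading stand, fixed, but placed and turned differently each time (mm): plate 150 x 80 x 10 with a block 120 (x) by 58 (y), rim 34 above the bench. Rim notches, open upward and outward, 12 deep, 14 long from the end face: 46 wide at the +x end, 28 wide at the -x end. Origin: on the bench under the centre; z up.
- stand_seat (a point): Point of the stand, 24 mm above its origin, where the deep tray's origin lies when that tray is fully home (its underside resting on the stand's rim, x axes pointing the same way); axes as the stand's. 2 mm play each way.
- deep_tray: Deep white ceramic tray with two crucibles fixed in it below the rim; loose, 0.25 to 0.45 kg. 120 (x) by 58 (y) mm; body from 10 to 70 mm above the origin, on two 10 mm lugs; plain upright long sides, gripped across y (58 mm). Its rim has end notches just like the stand's. Origin: centre, at the level of the lugs' feet (the bench, at the start); z up.
- deep_wide_lug (a point): Foot of the deep tray's WIDE lug, under its +x end, 54 mm from its axis: 42 mm wide, 10 tall, 12 thick along x, flush with the end face. The NARROW lug under the -x end is alike but 24 mm wide. The lower 5 mm of each taper in by 2.5 mm. Above the wide lug the rim has the wide notch, above the narrow lug the narrow one.
- deep_seat (a point): Point of the deep tray, 60 mm above its origin, where the shallow tray's origin lies when that tray is fully home (its underside resting on the deep tray's rim, x axes pointing the same way); axes as the deep tray's. 2 mm play each way.
- shallow_tray: Shallow white ceramic tray with three small ash cones fixed in it below the rim; loose, 0.18 to 0.33 kg. As the deep tray, but its body runs from 10 to 46 mm above the origin; gripped across y (58 mm). Fingertips kept higher than its underside (10 mm above the origin) stay clear of the tray below. Origin: centre, at the level of the lugs' feet; z up.
- shallow_wide_lug (a point): Foot of the shallow tray's WIDE lug, under its +x end, 54 mm from its axis; lugs and rim notches are the same as the deep tray's (wide at +x, narrow at -x).
- mouse: Bystander: computer mouse, black buttons on a grey shell, 105 x 60 x 33 mm, loose on the bench beyond the trays. Origin: centre of its underside.
- jar: Bystander: amber glass jar with white cap, 56 mm across, 85 mm high, loose. Origin: centre of its underside.
- dish: Bystander: white porcelain bowl, 84 mm across, 35 mm high, loose. Origin: centre of its underside.
Mind the look-alikes: they are no part of the job. What is shaped like the deep_tray but red is not meant. Leave any purple look-alike of the shallow_tray alone.

How it is judged (in metres and radians):
On the way, in this order (a step that is already met when the one before it is completed fails the run):
1. the deep tray sits fully home on the stand, lugs in the matching notches, level and let go (distance between deep_tray and stand_seat below 0.005 m and angle between the x axis of deep_tray and the x axis of stand, either way round below 0.06 rad and angle between deep_tray's own z axis and vertical below 0.03 rad and linear speed of deep_tray below 0.02 m/s and angular speed of deep_tray below 0.2 rad/s and contact force between the fingers and deep_tray below 0.1 N), for 0.2 s.
2. the shallow tray sits fully home on the deep tray, lugs in the matching notches, level and let go (distance between shallow_tray and deep_seat below 0.005 m and angle between the x axis of shallow_tray and the x axis of deep_tray, either way round below 0.06 rad and angle between shallow_tray's own z axis and vertical below 0.03 rad and linear speed of shallow_tray below 0.02 m/s and angular speed of shallow_tray below 0.2 rad/s and contact force between the fingers and shallow_tray below 0.1 N), for 0.2 s.
At the end, for the whole second after the job is handed in: The deep tray's origin is within 5 mm of the stand's seat point and the shallow tray's origin within 5 mm of the deep tray's seat point, each in line with the part below to 0.06 rad and level to 0.03 rad (possible only with every lug in its own notch), both at rest and released (all of step 1 and all of step 2); the robot touches nothing.
It fails at once if a tray falls freely (faster than 0.7 m/s out of the fingers, a drop of about 25 mm) ((linear speed of deep_tray above 0.7 m/s and contact force between the fingers and deep_tray below 0.1 N) or (linear speed of shallow_tray above 0.7 m/s and contact force between the fingers and shallow_tray below 0.1 N)).
It fails at once if the mouse, jar or dish is shifted by more than 20 mm (distance of any of mouse, jar, dish from where it was at the start of the episode above 0.02 m).
It also fails if it takes over 58 s, if anything falls off the work surface, if the arm or the gripper's body presses on something with over 40 N, if the wrist force passes 120 N, or if a joint passes its speed limit or range.

### The arm

A 6-joint arm with a two-finger parallel gripper is mounted at the origin on the work surface. World frame = base frame: x ahead of the robot, y to its left, z up, the work surface at z = 0. Lengths are in mm, angles in rad, forces in N, time in s.
With the tool pointing down it reaches from about 275 to 825 mm from the base axis. Payload 4.9 kg.
Tool frame: the origin (TCP) lies midway between the tips of the shut fingers; the grasp point (between the pads) lies behind it (env.hold_point_z is the z of the grasp point in the tool frame, in mm); z points along the fingers, y is the line along which they close (so a half turn about z gives the same grasp; the last joint's range is limited). The gripper opens to 85 mm and grips with 20 to 120 N. Pads are 22 mm wide; open, the fingers measure 114 mm over their backs; the gripper's body (76 mm by 85 mm) begins 54 mm behind the grasp point. The pads swing forward as they close: fully open they stand 13 mm farther back than shut.
Start: joints at [-1.472, 0.326, -0.193, 1.052, 0, 1.437], TCP at [126.897, -535.178, 231.281] pointing down, gripper open.
Joint ranges: [-2.65, 2.65], [-0.97, 1.79], [-1.3, 1.35], [-1.93, 2.1], [-1.47, 1.37], [-3.14, 3.14]. Speed limits (rad/s): [2.57, 2.57, 3.14, 3.14, 3.14, 3.14].

### API

Orientations are given as a 3x3 rotation matrix whose columns are the frame's x, y, z axes.
In Python, from rig import env gives the robot as it stands.
- The arm moves only by the shell command python3 -m inch 'ROWS' [FORCE]. ROWS is a JSON object of lists of equal length, an entry for each row: "xyz": the shift along the tool's x, y, z in m, a list of three; "roll": the turn about the tool's z in degrees; "grip": the gripper command: -1 is fully open, 1 is shut, values between are in proportion. A call has 1 to 5 rows; each row is the pose to reach, as a shift and turn from the pose commanded when the call began, along the tool's axes at that moment; what a row does not reach only later rows make up. A row lasts 1/10 s, in which the tool goes at most 50 mm and 8.59 degrees, less where a joint would pass 70% of its speed; a pose out of reach is approached as far as the arm can. A call with a gripper value outside its range is refused whole. The fingers move at their own pace and stop on an object; FORCE is the grip in N (left out, the last holds). Time passes only in rows, so rows that repeat a pose let the fingers close. It gives the time, the measured TCP pose, the force, the opening and the grip force at its end, in the units of the state.
- env.state(): the state, without advancing time (a new reading comes with each control period).
- env.capture(name): name is "scene" or "top"; returns the picture (480x640x3 uint8, blue, green, red); there is no depth.
- env.camera_info(name): a dict with "mtx" (3x3 intrinsics, pixels), "R" (3x3) and "t" (3): a world point X has camera coordinates R X + t. Camera axes: x right, y down, z forward; pixel columns grow to the right and rows downward; lengths in mm; the calibration is good to about 2 mm. A picture is of the moment at which its call begins. camera_info takes no time and is no camera call.
- env.sign_off(): hands the job in; it is judged then, once.
The state is a dict: "time_s": time; "joint_positions": joint angles; "qvel": joint speeds; "joint_efforts": joint torques, N m; "eef_pos": TCP position; "tcp_rot": TCP orientation; "ft_force": force on the tool from outside, world axes, zero at the start; "moment": the same for the moment, N m; "opening": finger opening in mm; "grip_force": force on a finger pad.
Only numpy, scipy, OpenCV 4.12 (cv2) and the standard library are available. Lean on these libraries where they do the work, as an engineer would, in place of code of your own. Each camera call takes 0.05 s, during which the arm holds its last target. There are 200 camera calls.

## Working session

There is one attempt and no reset: what is moved stays moved. The work goes in short steps, Python scripts to look and compute and a shell command to move; the robot and the scene stay as the last step left them, time stands still between calls to the robot, and variables do not carry over. Pictures are saved under pics/ and viewed, at most 10 in all, crops included, and the job is handed in when it is done.

```bash
ls; mkdir -p pics
python3 - <<'E'
from rig import env
import cv2
for n in("scene","top"):
    cv2.imwrite(f"pics/{n}0.png",env.capture(n)); i=env.camera_info(n); print(n,i["mtx"],i["R"],i["t"])
s=env.state();print(s,env.hold_point_z)
E
```

```text
pics
scene [[441.20987632   0.         316.94013989]
 [  0.         441.20987632 237.36057175]
 [  0.           0.           1.        ]] [[-0.19386162  0.98101321 -0.00554518]
 [ 0.55136188  0.10427794 -0.8277235 ]
 [-0.81142945 -0.16352122 -0.56110878]] [  96.86874955 -228.34981901 1387.66923325]
top [[460.88317562   0.         315.66295657]
 [  0.         460.88317562 236.70537156]
 [  0.           0.           1.        ]] [[-2.27487058e-02 -9.99741086e-01 -5.06948501e-04]
 [-9.97090660e-01  2.27252907e-02 -7.27583408e-02]
 [ 7.27510232e-02 -1.14968447e-03 -9.97349471e-01]] [  20.22550936  554.50244814 1251.67644583]
{'time_s': 0.1, 'joint_positions': array([-1.47219102e+00,  3.26842950e-01, -1.93477914e-01,  1.05199450e+00,
       -1.70772719e-05,  1.43660873e+00]), 'qvel': array([-0.00025854, -0.00226062,  0.00288659,  0.00223093, -0.00094002,
        0.00136773]), 'joint_efforts': array([ 2.37090098e-03, -4.44238257e+01,  2.63039482e+01,  7.83218478e-03,
       -9.71505074e-05, -9.08375966e-06]), 'eef_pos': array([ 126.84442576, -534.64508847,  230.59700022]), 'tcp_rot': array([[ 9.73025890e-01,  2.30695882e-01, -1.66536403e-04],
       [ 2.30695867e-01, -9.73024736e-01,  1.50997274e-03],
       [ 1.86300455e-04, -1.50766183e-03, -9.99998846e-01]]), 'ft_force': array([-0.59402328, -0.83913545, -0.17677377]), 'moment': array([ 0.01069172,  0.01227162, -0.01926847]), 'grip_force': 0.0, 'opening': 85.14662626747548} -18.700000000000003
```

View pics/scene0.png

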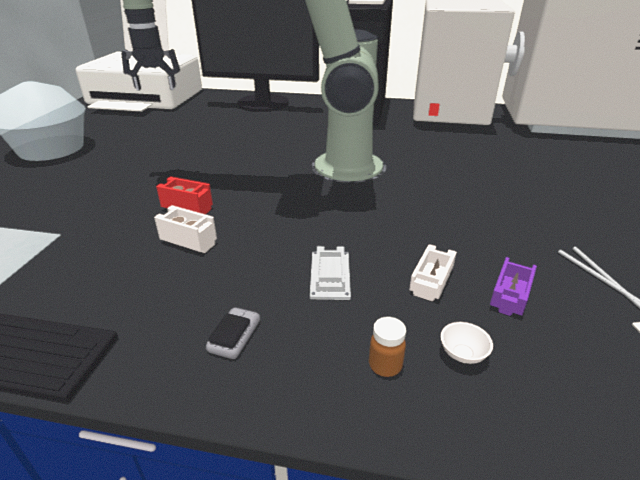

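View pics/top0.png

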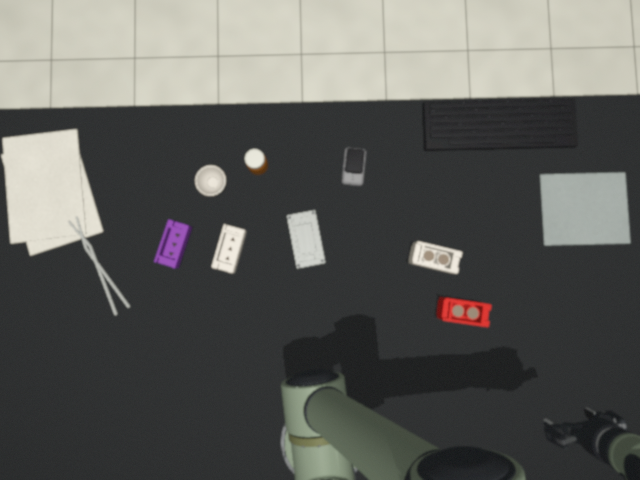

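The deep tray could be the white one at top (436,257) or the red one at (465,311); I take white. The shallow tray could be the white one at (229,248) or the purple one at (172,244); I take white. The stand is the grey one at (306,239). Next is a close crop to confirm these and see which way round the notches are.

Run:
```python
import cv2,numpy as np
t=cv2.imread("pics/top0.png");s=cv2.imread("pics/scene0.png")
def c(im,x,y,w=66,h=75): return cv2.resize(im[y-h//2:y-h//2+h,x-w//2:x-w//2+w],(264,300),interpolation=cv2.INTER_CUBIC)
a=np.hstack([c(t,436,257),c(t,306,239),c(t,229,248)]);b=np.hstack([c(s,186,228),c(s,330,272),c(s,433,272)])
cv2.imwrite("pics/crop0.png",np.vstack([a,b]))
```

```text
(no output)
```

View pics/crop0.png

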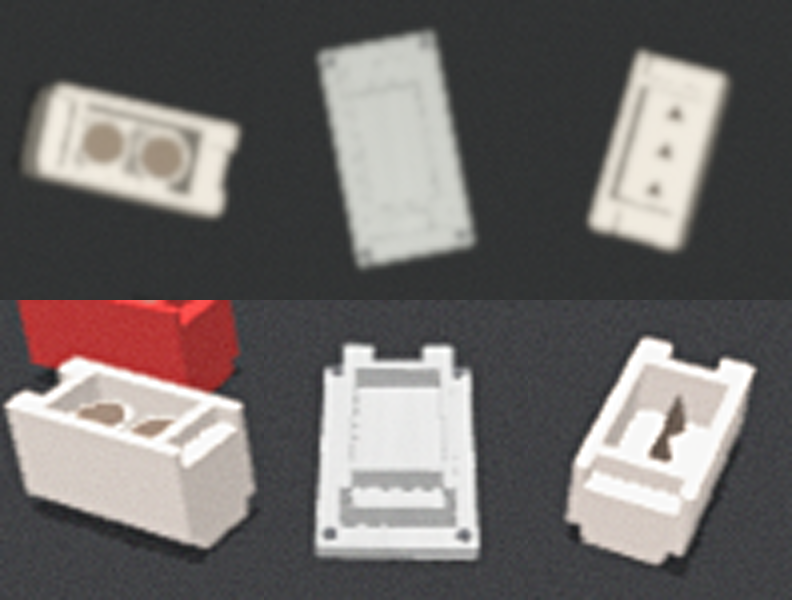

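The crops confirm the two white trays and the stand. The deep tray's wide notch is at its scene-right end (toward world +y). On both the stand and the shallow tray the wide notch is at the scene-near end (toward world +x). Next I fit the poses from hull silhouettes in both views.

```bash
cat > h.py <<'E'
import cv2,numpy as np
from scipy.optimize import minimize
from rig import env
S=8
def box(lx,ly,z0,z1): return np.array([[a*lx/2,b*ly/2,z] for a in(-1,1) for b in(-1,1) for z in(z0,z1)],float)
def lug(z=0): # tapered lugs + body
    o=[]
    for s,w in((1,42),(-1,24)):
        for x in(s*60,s*48):
            for y in(-w/2,w/2): o.append([x-s*2.5*(x==s*60),y-np.sign(y)*2.5,0]);
    return np.array(o)
M={"deep":np.vstack([box(120,58,10,70),lug()]),"shallow":np.vstack([box(120,58,10,46),lug()]),
   "stand":np.vstack([box(150,80,0,10),box(120,58,10,34)])}
def proj(n,P):
    i=env.camera_info(n); c=P@np.array(i["R"]).T+np.array(i["t"]).ravel(); q=c@np.array(i["mtx"]).T; return q[:,:2]/q[:,2:]
def back(n,uv,z):
    i=env.camera_info(n);R=np.array(i["R"]);t=np.array(i["t"]).ravel();d=R.T@np.linalg.inv(i["mtx"])@np.array([*uv,1.]);c=-R.T@t
    return c+d*(z-c[2])/d[2]
def place(p,P,z=0): # p=x,y,yaw
    c,s=np.cos(p[2]),np.sin(p[2]); return P@np.array([[c,-s,0],[s,c,0],[0,0,1]]).T+[p[0],p[1],z]
def maskhull(im,seed,r=45):
    x0,y0=seed[0]-r,seed[1]-r; c=cv2.resize(im[y0:y0+2*r,x0:x0+2*r],None,fx=S,fy=S,interpolation=cv2.INTER_LINEAR)
    m=((c.min(2)>95)).astype(np.uint8)
    n,l,st,_=cv2.connectedComponentsWithStats(m); cen=l[r*S-60:r*S+60,r*S-60:r*S+60]; k=np.bincount(cen[cen>0]).argmax()
    h=cv2.convexHull(np.argwhere(l==k)[:,::-1].astype(np.int32)); o=np.zeros(m.shape,np.uint8); cv2.fillConvexPoly(o,h,1); return o,(x0,y0)
def fit(kind,p0,obs,z=0): # obs: {cam:(img,seed)}
    ms={n:maskhull(*o) for n,o in obs.items()}
    def cost(p):
        e=0
        for n,(m,o) in ms.items():
            q=((proj(n,place(p,M[kind],z))-o+.5)*S-.5); g=np.zeros_like(m)
            cv2.fillConvexPoly(g,cv2.convexHull(np.round(q*16).astype(np.int32)),1,shift=4); e+=np.sum(g!=m)
        return e/S/S
    best=None
    for d in(0,.15,-.15):
        r=minimize(cost,[*p0[:2],p0[2]+d],method="Nelder-Mead",options=dict(initial_simplex=np.array(p0)+[0,0,d]+np.array([[0,0,0],[15,0,0],[0,15,0],[0,0,.15]]),xatol=.02,fatol=.02))
        if best is None or r.fun<best.fun: best=r
    return best.x,best.fun
E
python3 - <<'E'
from h import *
t=cv2.imread("pics/top0.png");s=cv2.imread("pics/scene0.png")
for k,ut,us,z,yaw in(("deep",(436,257),(186,228),70,1.3),("stand",(306,239),(330,272),20,.17),("shallow",(229,248),(433,272),46,-.25)):
    p0=[*back("top",ut,z)[:2],yaw]
    for o in({"top":(t,ut),"scene":(s,us)},{"top":(t,ut)},{"scene":(s,us)}): print(k,*[np.round(v,3) for v in fit(k,p0,o)])
for n,u in(("mouse",(354,166)),("jar",(256,160)),("dish",(210,180))): print(n,back("top",u,30)[:2])
E
```

```text
deep [ 490.793 -313.058    1.304] 287.578
deep [ 490.794 -315.18     1.276] 105.562
deep [ 492.655 -308.971    1.383] 131.031
stand [5.52683e+02 3.81860e+01 1.68000e-01] 274.703
stand [5.50269e+02 3.55710e+01 1.50000e-01] 171.828
stand [5.53038e+02 3.83060e+01 1.73000e-01] 99.453Traceback (most recent call last):
  File "<stdin>", line 5, in <module>
  File "h.py", line 36, in fit
    r=minimize(cost,[*p0[:2],p0[2]+d],method="Nelder-Mead",options=dict(initial_simplex=np.array(p0)+[0,0,d]+np.array([[0,0,0],[15,0,0],[0,15,0],[0,0,.15]]),xatol=.02,fatol=.02))
    res = _minimize_neldermead(fun, x0, args, callback, bounds=bounds,
                               **options)
    fxc = func(xc)
    fx = function(np.copy(x), *(wrapper_args + args))
  File "h.py", line 31, in cost
    q=((proj(n,place(p,M[kind],z))-o+.5)*S-.5); g=np.zeros_like(m)
        ~~~~^^^^^^^^^^^^^^^^^^^^^^
  File "h.py", line 15, in proj
    i=env.camera_info(n); c=P@np.array(i["R"]).T+np.array(i["t"]).ravel(); q=c@np.array(i["mtx"]).T; return q[:,:2]/q[:,2:]
ValueError: time passes only in moves, steps and waits
```

```bash
python3 - <<'E'
s=open("h.py").read()
s=s.replace("from rig import env\n","from rig import env\nCI={n:{k:np.array(v,float) for k,v in env.camera_info(n).items() if k in('mtx','R','t')} for n in('scene','top')}\n").replace("i=env.camera_info(n)","i=CI[n]").replace("c.min(2)>95","c.min(2)>TH")
s=s.replace("S=8\n","S=8;TH=75\n");open("h.py","w").write(s)
E
python3 - <<'E'
from h import *
t=cv2.imread("pics/top0.png");s=cv2.imread("pics/scene0.png"); V=[]
for k,ut,us,z,yaw in(("deep",(436,257),(186,228),70,1.3),("stand",(306,239),(330,272),20,.17),("shallow",(229,248),(433,272),46,-.25)):
    p0=[*back("top",ut,z)[:2],yaw]
    for o in({"top":(t,ut),"scene":(s,us)},{"top":(t,ut)},{"scene":(s,us)}):
        p,f=fit(k,p0,o);print(k,np.round(p,3),round(f))
        if len(o)==2:
            col=[]
            for n,(im,u) in o.items():
                m,of=maskhull(im,u); v=cv2.resize(im[of[1]:of[1]+90,of[0]:of[0]+90],None,fx=3,fy=3)
                q=(proj(n,place(p,M[k]))-of+.5)*3; cv2.polylines(v,[cv2.convexHull(q.astype(np.int32))],1,(0,255,0))
                c,_=cv2.findContours(m,0,1); cv2.polylines(v,[(c[0]*3/8).astype(np.int32)],1,(0,0,255)); col.append(v)
            V.append(np.vstack(col))
cv2.imwrite("pics/fit.png",np.hstack(V)[:, :800])
E
```

```text
deep [ 492.105 -311.458    1.36 ] 405
deep [ 490.782 -315.174    1.245] 180
deep [ 493.129 -308.233    1.409] 180
stand [5.53663e+02 3.84620e+01 1.73000e-01] 406
stand [5.48705e+02 3.71790e+01 1.85000e-01] 252
stand [5.53722e+02 3.87510e+01 1.75000e-01] 152
shallow [ 5.32165e+02  2.47630e+02 -3.28000e-01] 371
shallow [ 5.25823e+02  2.48489e+02 -2.58000e-01] 193
shallow [ 5.33125e+02  2.47554e+02 -3.29000e-01] 173
```

View pics/fit.png

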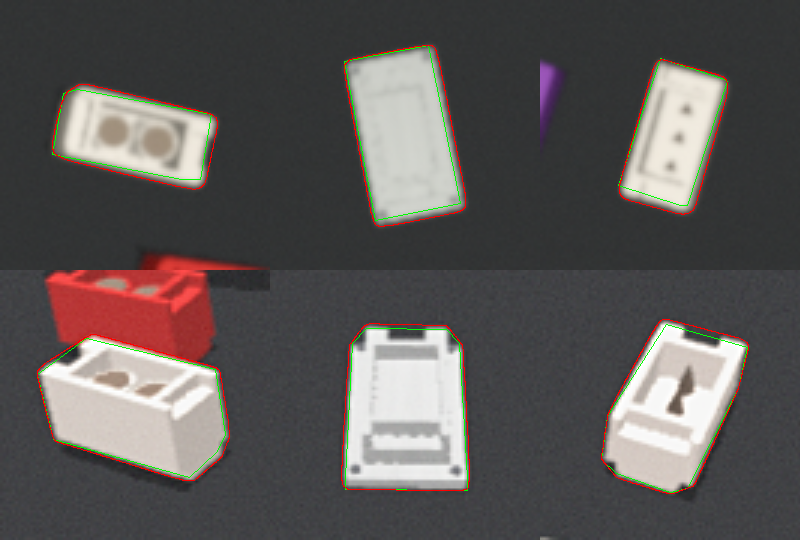

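```bash
python3 - <<'E'
s=open("h.py").read();i=s.index("def fit")
s=s[:i].replace("import minimize","import least_squares").replace("S=8;TH=75","S=8;TH=90")+'''def fit(kind,p0,obs,z=0):
    ms={}
    for n,o in obs.items():
        m,of=maskhull(*o); ms[n]=(cv2.convexHull(cv2.findContours(m,0,1)[0][0]).astype(np.float32),of)
    def res(p):
        e=[]
        for j,(n,(c,of)) in enumerate(ms.items()):
            q=((proj(n,place(p,M[kind],z))-of+.5)*S-.5).astype(np.float32); h=cv2.convexHull(q)[:,0]
            for a,b in zip(h,np.roll(h,-1,0)):
                w=np.sqrt(np.linalg.norm(b-a)/S/12)
                e+=[w*(cv2.pointPolygonTest(c,tuple(map(float,a+(b-a)*f)),True)/S-p[3+j]) for f in np.linspace(.04,.96,12)]
        return np.array(e)
    r=least_squares(res,[*p0,*[.5]*len(ms)],x_scale=[5,5,.05]+[.5]*len(ms),loss="soft_l1",f_scale=.5,diff_step=1e-4)
    return r.x,np.sqrt(np.mean(r.fun**2))
'''
open("h.py","w").write(s)
E
python3 - <<'E'
from h import *
np.set_printoptions(suppress=True)
t=cv2.imread("pics/top0.png");s=cv2.imread("pics/scene0.png")
for k,ut,us,z,yaw in(("deep",(436,257),(186,228),70,1.3),("stand",(306,239),(330,272),20,.17),("shallow",(229,248),(433,272),46,-.25)):
    p0=[*back("top",ut,z)[:2],yaw]
    for o in({"top":(t,ut),"scene":(s,us)},{"top":(t,ut)},{"scene":(s,us)}):
        p,f=fit(k,p0,o);print(k,np.round(p,3),round(f,2))
E
```

```text
deep [ 491.35  -311.161    1.313    1.075    1.03 ] 0.78Traceback (most recent call last):
  File "<stdin>", line 7, in <module>
  File "h.py", line 39, in fit
    r=least_squares(res,[*p0,*[.5]*len(ms)],x_scale=[5,5,.05]+[.5]*len(ms),loss="soft_l1",f_scale=.5,diff_step=1e-4)
    return func(*args, **kwargs)
    result = trf(vector_fun.fun, vector_fun.jac, x0, f0, J0, lb, ub, ftol, xtol,
                 gtol, max_nfev, x_scale, loss_function, tr_solver,
                 tr_options.copy(), verbose, callback=callback_wrapped)
    return trf_no_bounds(
        fun, jac, x0, f0, J0, ftol, xtol, gtol, max_nfev, x_scale,
        loss_function, tr_solver, tr_options, verbose, callback=callback)
    cost_new = loss_function(f_new, cost_only=True)
    loss(z, rho, cost_only=cost_only)
    ~~~~^^^^^^^^^^^^^^^^^^^^^^^^^^^^^
    rho[0] = 2 * (t**0.5 - 1)
    ~~~^^^
ValueError: could not broadcast input array from shape (96,) into shape (72,)
```

```bash
python3 - <<'E'
s=open("h.py").read();i=s.index("            for a,b in zip");j=s.index("        return np.array(e)")
s=s[:i]+'''            h=np.vstack([h,h[:1]]); l=np.r_[0,np.cumsum(np.linalg.norm(np.diff(h,axis=0),axis=1))]; u=np.linspace(0,l[-1],100,endpoint=False)
            e+=[cv2.pointPolygonTest(c,(float(np.interp(v,l,h[:,0])),float(np.interp(v,l,h[:,1]))),True)/S-p[3+j] for v in u]
'''+s[j:]
open("h.py","w").write(s)
E
cat > m.py <<'E'
from h import *
np.set_printoptions(suppress=True)
t=cv2.imread("pics/top0.png");s=cv2.imread("pics/scene0.png")
for k,ut,us,z,yaw in(("deep",(436,257),(186,228),70,1.3),("stand",(306,239),(330,272),20,.17),("shallow",(229,248),(433,272),46,-.25)):
    p0=[*back("top",ut,z)[:2],yaw]
    for o in({"top":(t,ut),"scene":(s,us)},{"top":(t,ut)},{"scene":(s,us)}):
        p,f=fit(k,p0,o);print(k,np.round(p,3),round(f,2))
E
python3 m.py
```

```text
deep [ 491.213 -311.726    1.31     1.064    1.014] 0.56
deep [ 490.95  -314.212    1.308    0.998] 0.33
deep [ 491.881 -309.854    1.313    1.022] 0.17
stand [551.279  37.119   0.172   1.195   0.705] 0.4
stand [550.9    35.948   0.17    1.212] 0.17
stand [551.774  38.021   0.169   0.715] 0.27
shallow [528.771 247.593  -0.29    1.009   1.061] 0.36
shallow [527.799 247.407  -0.289   1.028] 0.3
shallow [529.849 247.566  -0.29    1.076] 0.26
```

```bash
cat > go.py <<'E'
# python3 go.py x y z phi -> shift in tool axes (m), roll (deg) to the target
import sys,numpy as np
from rig import env
s=env.state(); R=np.array(s["tcp_rot"]); p=np.array(s["eef_pos"]); x,y,z,f=map(float,sys.argv[1:5])
phi=np.arctan2(R[1,0],R[0,0])
print("t",round(s["time_s"],2),"tcp",p.round(1),"phi",phi.round(4),"tilt",np.round(R[:,2],4),"open",round(s["opening"],1),"grip",round(s["grip_force"],1),"F",np.round(s["ft_force"],1),"j6",s["joint_positions"][5].round(3))
print("shift",(R.T@(np.array([x,y,z])-p)/1000).round(4),"roll",np.degrees(-((f-phi+np.pi)%(2*np.pi)-np.pi)).round(2))
E
python3 -m inch '{"xyz":[[0.042,-0.014,0.008],[0.084,-0.028,0.016],[0.126,-0.042,0.024],[0.168,-0.056,0.032],[0.203,-0.066,0.040]],"roll":[0,0,0,0,0],"grip":[-1,-1,-1,-1,-1]}' 40
python3 -m inch '{"xyz":[[0.042,-0.014,0.008],[0.084,-0.028,0.016],[0.126,-0.042,0.024],[0.168,-0.056,0.032],[0.203,-0.066,0.040]],"roll":[-8.5,-17,-25.5,-34,-42.5],"grip":[-1,-1,-1,-1,-1]}'
python3 go.py 491.3 -311.8 120 4.452
```

```text
time_s: 0.6
eef_pos: [310.6, -422.3, 190.7]
tcp_rot: [[0.973, 0.231, -0.0], [0.231, -0.973, 0.001], [0.0, -0.001, -1.0]]
ft_force: [0.4, 0.2, -0.8]
opening: 85.3
grip_force: 0.0
time_s: 1.1
eef_pos: [493.0, -311.2, 150.6]
tcp_rot: [[0.555, 0.832, -0.0], [0.832, -0.555, 0.001], [0.0, -0.001, -1.0]]
ft_force: [-0.1, -0.2, 0.4]
opening: 85.6
grip_force: 0.0
t 1.1 tcp [ 493.  -311.2  150.6] phi 0.982 tilt [-4.e-04  6.e-04 -1.e+00] open 85.6 grip 0.0 F [-0.1 -0.2  0.4] j6 1.47
shift [-0.0014 -0.0011  0.0306] roll 161.18
```

```bash
python3 -m inch '{"xyz":[[0,0,0],[0,0,0],[0,0,0],[0,0,0],[0,0,0]],"roll":[-8.5,-17,-25.5,-34,-42.5],"grip":[-1,-1,-1,-1,-1]}' >/dev/null
python3 -m inch '{"xyz":[[0,0,0],[0,0,0],[0,0,0],[0,0,0],[0,0,0]],"roll":[-8.5,-17,-25.5,-34,-42.5],"grip":[-1,-1,-1,-1,-1]}' >/dev/null
python3 -m inch '{"xyz":[[0,0,0],[0,0,0],[0,0,0],[0,0,0],[0,0,0]],"roll":[-8.5,-17,-25.5,-34,-42.5],"grip":[-1,-1,-1,-1,-1]}' >/dev/null
python3 -m inch '{"xyz":[[0,0,0],[0,0,0],[0,0,0],[0,0,0],[0,0,0]],"roll":[-8.5,-17,-25.5,-34,-42.5],"grip":[-1,-1,-1,-1,-1]}' >/dev/null
python3 -m inch '{"xyz":[[0,0,0],[0,0,0],[0,0,0],[0,0,0],[0,0,0]],"roll":[-8.5,-17,-25.5,-28.8,-28.8],"grip":[-1,-1,-1,-1,-1]}' >/dev/null
python3 go.py 491.3 -311.8 26 4.452
```

```text
t 3.6 tcp [ 491.2 -312.8  150.8] phi -1.8391 tilt [-8.e-04  6.e-04 -1.e+00] open 85.6 grip 0.0 F [0.4 0.1 0.8] j6 -1.996
shift [-1.000e-03  1.000e-04  1.248e-01] roll -0.45
```

```bash
python3 -m inch '{"xyz":[[-0.001,0,0.035],[-0.001,0,0.07],[-0.001,0,0.1],[-0.001,0,0.118],[-0.001,0,0.125]],"roll":[-0.4,-0.4,-0.4,-0.4,-0.4],"grip":[-1,-1,-1,-1,-1]}' 
python3 -m inch '{"xyz":[[0,0,0],[0,0,0],[0,0,0],[0,0,0],[0,0,0]],"roll":[0,0,0,0,0],"grip":[-0.2,0.2,0.6,1,1]}' 50
python3 -m inch '{"xyz":[[0,0,0],[0,0,0],[0,0,0]],"roll":[0,0,0],"grip":[1,1,1]}' 50
python3 go.py 491.3 -311.8 26 4.452
```

```text
time_s: 4.1
eef_pos: [490.2, -310.9, 23.9]
tcp_rot: [[-0.259, -0.966, -0.003], [-0.966, 0.259, 0.003], [-0.002, 0.004, -1.0]]
ft_force: [0.6, 1.1, 0.4]
opening: 85.8
grip_force: 0.0
time_s: 4.6
eef_pos: [492.4, -312.6, 27.3]
tcp_rot: [[-0.258, -0.966, 0.001], [-0.966, 0.258, -0.001], [0.001, -0.002, -1.0]]
ft_force: [0.1, 0.3, 2.9]
opening: 57.3
grip_force: 54.2
time_s: 4.9
eef_pos: [492.4, -312.6, 27.3]
tcp_rot: [[-0.258, -0.966, 0.001], [-0.966, 0.258, -0.001], [0.001, -0.002, -1.0]]
ft_force: [-0.9, 0.8, 7.4]
opening: 57.5
grip_force: 54.5
t 4.9 tcp [ 492.4 -312.6   27.3] phi -1.832 tilt [ 0.0013 -0.0011 -1.    ] open 57.5 grip 54.5 F [-0.9  0.8  7.4] j6 -2.002
shift [-0.0005  0.0012  0.0013] roll -0.05
```

```bash
python3 -m inch '{"xyz":[[0,0,-0.01],[0,0,-0.04],[0,0,-0.08],[0,0,-0.12],[0,0,-0.123]],"roll":[0,0,0,0,0],"grip":[1,1,1,1,1]}' 
python3 -m inch '{"xyz":[[-0.02,0.002,0],[-0.055,0.005,0],[-0.095,0.009,0],[-0.135,0.0125,0],[-0.177,0.0165,0]],"roll":[0,0,0,0,0],"grip":[1,1,1,1,1]}' 
python3 -m inch '{"xyz":[[-0.04,0.004,0],[-0.08,0.0075,0],[-0.12,0.0115,0],[-0.15,0.014,0],[-0.177,0.0165,0]],"roll":[8,16,24,32,40],"grip":[1,1,1,1,1]}' >/dev/null
python3 -m inch '{"xyz":[[0,0,0],[0,0,0],[0,0,0],[0,0,0],[0,0,0]],"roll":[8,16,24,25.2,25.2],"grip":[1,1,1,1,1]}' 
python3 go.py 551.5 37.3 150 3.3136
```

```text
time_s: 5.4
eef_pos: [494.4, -314.2, 154.9]
tcp_rot: [[-0.258, -0.966, 0.007], [-0.966, 0.258, -0.006], [0.004, -0.008, -1.0]]
ft_force: [1.0, -0.5, -3.2]
opening: 57.8
grip_force: 55.1
time_s: 5.9
eef_pos: [520.6, -135.2, 148.1]
tcp_rot: [[-0.259, -0.966, -0.002], [-0.966, 0.259, 0.001], [-0.0, 0.002, -1.0]]
ft_force: [0.5, 0.4, -3.9]
opening: 57.4
grip_force: 54.9
time_s: 6.9
eef_pos: [550.5, 38.4, 148.5]
tcp_rot: [[-0.985, -0.173, -0.002], [-0.173, 0.985, 0.0], [0.002, 0.0, -1.0]]
ft_force: [-0.0, -0.2, -3.7]
opening: 57.4
grip_force: 55.0
t 6.9 tcp [550.5  38.4 148.5] phi -2.9677 tilt [-1.7e-03  1.0e-04 -1.0e+00] open 57.4 grip 55.0 F [-0.  -0.2 -3.7] j6 -0.238
shift [-0.0007 -0.0013 -0.0015] roll 0.11
```

```bash
python3 -m inch '{"xyz":[[0,-0.001,0.02],[0,-0.001,0.04],[0,-0.001,0.06],[0,-0.001,0.072],[0,-0.001,0.072]],"roll":[0,0,0,0,0],"grip":[1,1,1,1,1]}' 
python3 -m inch '{"xyz":[[0,0,0],[0,0,0]],"roll":[0,0],"grip":[1,1]}' 
python3 go.py 551.5 37.3 76 3.3136
python3 - <<'E'
from h import *
a=env.capture("scene");b=env.capture("top")
cv2.imwrite("pics/s1.png",a);cv2.imwrite("pics/t1.png",b)
f=lambda im,x,y,w:cv2.resize(im[y-w:y+w,x-w:x+w],(400,400),interpolation=cv2.INTER_CUBIC)
cv2.imwrite("pics/c1.png",np.hstack([f(a,330,240,70),f(b,306,239,55)]))
E
```

```text
time_s: 7.4
eef_pos: [549.7, 37.4, 75.4]
tcp_rot: [[-0.985, -0.172, -0.004], [-0.172, 0.985, 0.0], [0.004, 0.001, -1.0]]
ft_force: [-0.4, -0.8, -3.9]
opening: 57.8
grip_force: 54.9
time_s: 7.6
eef_pos: [552.4, 37.3, 78.3]
tcp_rot: [[-0.985, -0.171, 0.002], [-0.171, 0.985, -0.0], [-0.002, -0.0, -1.0]]
ft_force: [-0.4, 0.2, -3.1]
opening: 57.9
grip_force: 54.9
t 7.6 tcp [552.4  37.3  78.3] phi -2.9695 tilt [ 1.8e-03 -1.0e-04 -1.0e+00] open 57.9 grip 54.9 F [-0.4  0.2 -3.1] j6 -0.238
shift [0.0009 0.0001 0.0023] roll 0.01
```

View pics/c1.png

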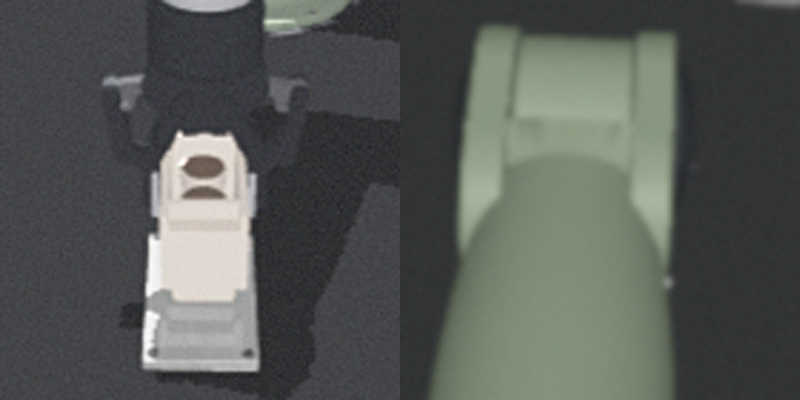

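Run:
```python
from h import *
import h
np.set_printoptions(suppress=True)
a=cv2.imread("pics/s1.png").astype(int)
w=np.clip(np.repeat(((cv2.GaussianBlur((a[...,2]-a[...,0]).astype(np.float32),(3,3),0))*8)[...,None],3,2),0,255).astype(np.uint8)
b=cv2.imread("pics/scene0.png").astype(int)
w0=np.clip(np.repeat(((cv2.GaussianBlur((b[...,2]-b[...,0]).astype(np.float32),(3,3),0))*8)[...,None],3,2),0,255).astype(np.uint8)
# red channel excluded at start: use brightness min there
w0[b.min(2)<70]=0
cv2.imwrite("pics/w.png",w[170:310,260:400])
for t in(60,90,120):
    h.TH=t
    print(t,fit("deep",[551.5,37.3,.172],{"scene":(w,(331,235))},51),fit("deep",[491,-311,1.31],{"scene":(w0,(186,228))}))
```

```text
60 (array([561.47596937,  40.80883833,   0.17751145,  -0.69114801]), np.float64(1.5004445534768616)) (array([ 490.2096826 , -310.79217561,    1.28889568,    0.86101738]), np.float64(0.41031863588027195))
90 (array([561.29183123,  40.76243278,   0.17738618,  -1.32141195]), np.float64(1.502925344729474)) (array([ 505.75947913, -300.48386301,    1.48941091,   -2.75312663]), np.float64(1.819757392684809))
120 (array([533.83528018,  33.97452835,   0.73664738, -13.60087292]), np.float64(4.884352053263547)) (array([ 505.98514165, -300.63984941,    1.48888594,   -3.53004127]), np.float64(1.8355082758533667))
```

```bash
python3 -c "
import cv2;a=cv2.imread('pics/w.png');cv2.imwrite('pics/w2.png',cv2.resize(a,(420,420),interpolation=0))"
```

```text
(no output)
```

View pics/w2.png

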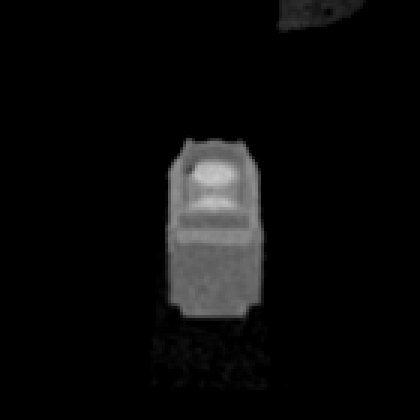

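Run:
```python
from h import *
np.set_printoptions(suppress=True,precision=2)
a=cv2.imread("pics/s1.png").astype(float); d=a[...,2]-a[...,0]
p=[552.4,37.3,.172]
q=lambda x,y,z:proj("scene",place(p,np.array([[x,y,z]],float),51))[0]
print("lug foot centre",q(57.5,0,0),"per mm x",q(58.5,0,0)-q(57.5,0,0),"body bot corners",q(60,25,10),q(60,-25,10),"wide rim outer corners",q(60,29,40),q(60,-29,40))
print("front notch floor edge",q(60,0,58),"notch inner top edge",q(46,0,70))
u=int(round(q(57.5,0,0)[0])); 
print("foot col",d[268:282,u-5:u+6].mean(1),"rows 268..")
for r in(244,246,): pass
row=d[250:266,:].mean(0); print("cols left",row[310:324],"right",row[340:354])
g=a[232:262,u-5:u+6].mean((1,2)); print("gray rows 232..",g)
```

```text
lug foot centre [329.69 273.48] per mm x [0.   0.32] body bot corners [342.74 270.36] [316.76 270.1 ] wide rim outer corners [345.3  257.88] [314.55 257.59]
front notch floor edge [330.02 250.  ] notch inner top edge [330.08 240.44]
foot col [12.82 12.45 12.55 13.18 12.36 12.91 15.18 10.    0.09 -0.55 -0.18  0.45
  0.36  0.73] rows 268..
cols left [-3.69 -2.12 -0.19 -0.56 -1.56  2.62 10.44 13.25 12.56 12.75 13.   12.94
 13.   12.56] right [12.88 13.5  13.38 13.25 12.44 13.5  15.06  4.31 -0.12 -2.62 -2.75 -2.31
 -2.38 -3.12]
gray rows 232.. [166.58 209.7  206.45 154.79 106.18  93.67  98.33 140.61 205.24 213.85
 217.76 217.15 216.58 217.06 212.27 200.03 199.52 199.18 203.   216.21
 217.3  217.03 216.76 216.33 217.48 216.82 217.15 216.48 216.67 216.91]
```

The crop shows the deep tray held over the stand with its wide lug toward the wide notch. In the scene picture it sits about 1.2 px right of where the TCP predicts, so the scene camera reads about 3 mm too far in y here. The stand is therefore near (551.5, 35.4) in robot terms. I'll correct for that and lower with force checks.

```bash
python3 -m inch '{"xyz":[[0.001,-0.0017,0],[0.001,-0.0017,0.005],[0.001,-0.0017,0.010],[0.001,-0.0017,0.014],[0.001,-0.0017,0.014]],"roll":[0,0,0,0,0],"grip":[1,1,1,1,1]}' 
python3 -m inch '{"xyz":[[0,0,0.001],[0,0,0.002],[0,0,0.003],[0,0,0.004],[0,0,0.005]],"roll":[0,0,0,0,0],"grip":[1,1,1,1,1]}' 
python3 go.py 551.5 35.4 51.3 3.3136
```

```text
time_s: 8.2
eef_pos: [550.0, 35.6, 62.3]
tcp_rot: [[-0.985, -0.171, -0.002], [-0.171, 0.985, 0.0], [0.002, 0.0, -1.0]]
ft_force: [-0.1, 0.4, -2.6]
opening: 57.3
grip_force: 55.0
time_s: 8.7
eef_pos: [550.8, 35.6, 58.3]
tcp_rot: [[-0.985, -0.171, 0.0], [-0.171, 0.985, 0.0], [-0.0, -0.0, -1.0]]
ft_force: [0.6, -0.4, -3.3]
opening: 57.8
grip_force: 55.0
t 8.7 tcp [550.8  35.6  58.3] phi -2.9699 tilt [ 2.e-04  0.e+00 -1.e+00] open 57.8 grip 55.0 F [ 0.6 -0.4 -3.3] j6 -0.241
shift [-0.0006 -0.0003  0.007 ] roll -0.02
```

```bash
python3 -m inch '{"xyz":[[0,0,0.001],[0,0,0.002],[0,0,0.003],[0,0,0.004],[0,0,0.005]],"roll":[0,0,0,0,0],"grip":[1,1,1,1,1]}' 
python3 -m inch '{"xyz":[[0,0,0.001],[0,0,0.002],[0,0,0.002]],"roll":[0,0,0],"grip":[1,1,1]}' 
python3 go.py 551.5 35.4 51.3 3.3136
```

```text
time_s: 9.2
eef_pos: [550.7, 35.6, 53.2]
tcp_rot: [[-0.985, -0.171, -0.0], [-0.171, 0.985, -0.0], [0.0, 0.0, -1.0]]
ft_force: [0.9, -0.5, -3.4]
opening: 57.3
grip_force: 55.0
time_s: 9.5
eef_pos: [550.8, 35.6, 51.4]
tcp_rot: [[-0.985, -0.171, 0.0], [-0.171, 0.985, -0.0], [-0.0, -0.0, -1.0]]
ft_force: [-0.8, -0.4, -1.1]
opening: 57.4
grip_force: 55.0
t 9.5 tcp [550.8  35.6  51.4] phi -2.9699 tilt [ 1.e-04 -0.e+00 -1.e+00] open 57.4 grip 55.0 F [-0.8 -0.4 -1.1] j6 -0.241
shift [-0.0007 -0.0003  0.0001] roll -0.02
```

```bash
python3 -m inch '{"xyz":[[0,0,0.0005],[0,0,0.001],[0,0,0.001]],"roll":[0,0,0],"grip":[1,1,1]}' 
python3 -m inch '{"xyz":[[0,0,0],[0,0,0],[0,0,0],[0,0,0],[0,0,0]],"roll":[0,0,0,0,0],"grip":[0.2,-0.2,-0.6,-1,-1]}' 
python3 -m inch '{"xyz":[[0,0,0],[0,0,0],[0,0,0],[0,0,0]],"roll":[0,0,0,0],"grip":[-1,-1,-1,-1]}' 
python3 go.py 551.5 35.4 180 3.3136
```

```text
time_s: 9.8
eef_pos: [550.8, 35.6, 51.4]
tcp_rot: [[-0.985, -0.171, 0.001], [-0.171, 0.985, -0.0], [-0.001, -0.0, -1.0]]
ft_force: [-3.4, 0.8, 8.6]
opening: 57.8
grip_force: 56.1
time_s: 10.3
eef_pos: [551.1, 35.5, 50.4]
tcp_rot: [[-0.985, -0.171, 0.001], [-0.171, 0.985, 0.0], [-0.001, -0.0, -1.0]]
ft_force: [-1.3, -0.0, -0.2]
opening: 85.6
grip_force: 0.0
time_s: 10.7
eef_pos: [550.7, 35.6, 50.2]
tcp_rot: [[-0.985, -0.171, -0.0], [-0.171, 0.985, 0.0], [0.0, 0.0, -1.0]]
ft_force: [0.5, 0.3, -0.1]
opening: 85.2
grip_force: 0.0
t 10.7 tcp [550.7  35.6  50.2] phi -2.9699 tilt [-1.e-04  0.e+00 -1.e+00] open 85.2 grip 0.0 F [ 0.5  0.3 -0.1] j6 -0.241
shift [-0.0007 -0.0003 -0.1298] roll -0.02
```

```bash
python3 -m inch '{"xyz":[[0,0,-0.015],[0,0,-0.05],[0,0,-0.09],[0,0,-0.125],[0,0,-0.13]],"roll":[0,0,0,0,0],"grip":[-1,-1,-1,-1,-1]}' 
python3 -m inch '{"xyz":[[-0.003,0.044,0],[-0.006,0.088,0],[-0.009,0.132,0.02],[-0.012,0.176,0.03],[-0.0144,0.2116,0.04]],"roll":[5,10,16,21,26.4],"grip":[-1,-1,-1,-1,-1]}' 
python3 -m inch '{"xyz":[[0,0,0],[0,0,0]],"roll":[0,0],"grip":[-1,-1]}' >/dev/null
python3 go.py 528.8 246.5 18 2.8516
python3 - <<'E'
from h import *
np.set_printoptions(suppress=True)
cv2.imwrite("pics/s2.png",env.capture("scene"));t=env.capture("top");cv2.imwrite("pics/t2.png",t)
a=cv2.imread("pics/s2.png")
f=lambda im,x,y,w:cv2.resize(im[y-w:y+w,x-w:x+w],(400,400),interpolation=cv2.INTER_CUBIC)
cv2.imwrite("pics/c2.png",np.hstack([f(a,330,255,60),f(a,420,250,80)]))
E
```

```text
time_s: 11.2
eef_pos: [553.6, 35.4, 185.0]
tcp_rot: [[-0.985, -0.171, 0.008], [-0.171, 0.985, -0.001], [-0.008, -0.002, -1.0]]
ft_force: [0.6, -0.1, -0.6]
opening: 85.5
grip_force: 0.0
time_s: 11.7
eef_pos: [527.6, 248.6, 138.9]
tcp_rot: [[-0.958, 0.288, -0.001], [0.288, 0.958, -0.0], [0.001, -0.0, -1.0]]
ft_force: [0.2, 0.2, 0.5]
opening: 85.3
grip_force: 0.0
t 11.9 tcp [527.9 246.9 139.2] phi 2.8551 tilt [-0.0016 -0.0011 -1.    ] open 85.5 grip 0.0 F [-0.3 -1.3  0.2] j6 0.598
shift [-1.100e-03  1.000e-04  1.212e-01] roll 0.2
```

View pics/c2.png

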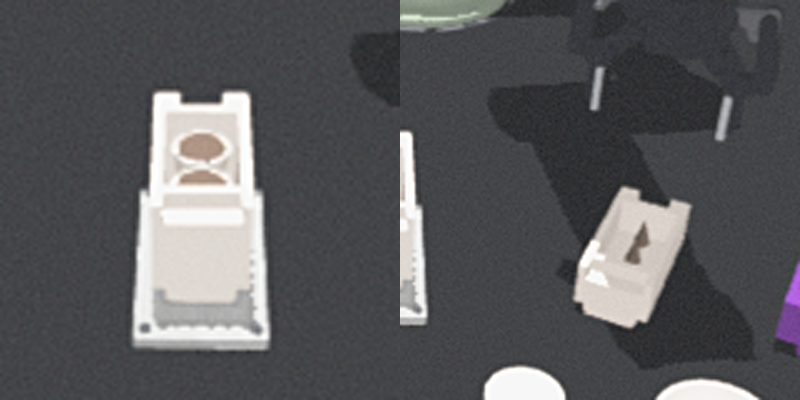

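Left crop: the deep tray sits level and straight on the stand, its wide lug in the front notch (scene about (330,285)). Right crop: the open gripper is above the white shallow tray (scene about (466,252)), which hasn't moved. I descend and grip it.

```bash
python3 -m inch '{"xyz":[[-0.001,0,0.035],[-0.001,0,0.07],[-0.001,0,0.1],[-0.001,0,0.115],[-0.001,0,0.121]],"roll":[0.2,0.2,0.2,0.2,0.2],"grip":[-1,-1,-1,-1,-1]}' 
python3 -m inch '{"xyz":[[0,0,0],[0,0,0],[0,0,0],[0,0,0],[0,0,0]],"roll":[0,0,0,0,0],"grip":[-0.2,0.2,0.6,1,1]}' 50
python3 -m inch '{"xyz":[[0,0,0],[0,0,0],[0,0,0]],"roll":[0,0,0],"grip":[1,1,1]}' 50
python3 go.py 528.8 246.5 18 2.8516
```

```text
time_s: 12.5
eef_pos: [529.0, 244.3, 17.7]
tcp_rot: [[-0.957, 0.29, -0.003], [0.29, 0.957, -0.001], [0.002, -0.002, -1.0]]
ft_force: [-0.3, -0.4, 0.1]
opening: 85.7
grip_force: 0.0
time_s: 13.0
eef_pos: [530.9, 246.2, 20.7]
tcp_rot: [[-0.957, 0.289, 0.003], [0.289, 0.957, -0.0], [-0.003, 0.001, -1.0]]
ft_force: [-1.1, -1.9, 5.7]
opening: 57.0
grip_force: 54.8
time_s: 13.3
eef_pos: [531.0, 246.2, 20.7]
tcp_rot: [[-0.957, 0.289, 0.003], [0.289, 0.957, -0.0], [-0.003, 0.001, -1.0]]
ft_force: [0.3, -0.5, 6.0]
opening: 57.1
grip_force: 54.8
t 13.3 tcp [531.  246.2  20.7] phi 2.8488 tilt [ 2.7e-03 -1.0e-04 -1.0e+00] open 57.1 grip 54.8 F [ 0.3 -0.5  6. ] j6 0.601
shift [ 0.0022 -0.0004  0.0027] roll -0.16
```

```bash
python3 -m inch '{"xyz":[[0,0,-0.01],[0,0,-0.04],[0,0,-0.08],[0,0,-0.12],[0,0,-0.15]],"roll":[0,0,0,0,0],"grip":[1,1,1,1,1]}' 
python3 -m inch '{"xyz":[[0,0,-0.005],[0,0,-0.005]],"roll":[0,0],"grip":[1,1]}' >/dev/null
python3 - <<'E'
from h import *
np.set_printoptions(suppress=True,precision=3)
s=cv2.imread("pics/s2.png");t=cv2.imread("pics/t2.png")
M["stack"]=np.vstack([M["stand"],M["deep"]+[0,0,24]])
for k in("scene","top"):
    try: print(k,fit("stack",[551.5,36,.172],{k:(s,(330,262)) if k=="scene" else (t,(306,238))}))
    except Exception as e: print(k,e)
cv2.imwrite("pics/t2c.png",cv2.resize(t[180:300,200:360],None,fx=3,fy=3))
E
python3 go.py 551 35.6 175 3.3136
```

```text
time_s: 13.8
eef_pos: [529.9, 246.7, 172.2]
tcp_rot: [[-0.958, 0.288, 0.002], [0.288, 0.958, 0.001], [-0.001, 0.001, -1.0]]
ft_force: [1.0, 0.3, -2.8]
opening: 57.0
grip_force: 54.5
scene (array([551.085,  37.783,   0.171,   0.888]), np.float64(0.14720105702089417))
top (array([550.904,  35.953,   0.169,   1.224]), np.float64(0.17294164681170104))
t 14.0 tcp [530.  246.5 175.1] phi 2.8493 tilt [ 1.7e-03  8.0e-04 -1.0e+00] open 57.0 grip 54.6 F [ 0.5  0.2 -2.5] j6 0.601
shift [-0.0809 -0.196   0.    ] roll -26.6
```

View pics/t2c.png

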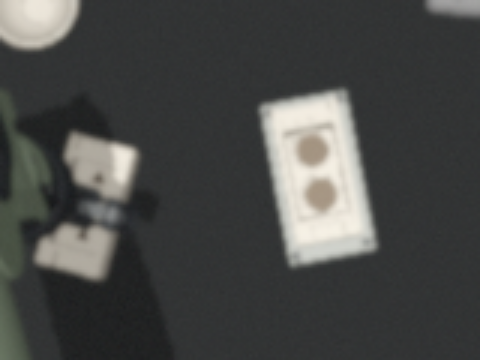

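The top view shows the deep tray centred on the stand (crop pixel about (318,178)), and both cameras agree on about (551, 36). I'll carry the shallow tray across and check from above the stand.

```bash
python3 -m inch '{"xyz":[[-0.010,-0.022,0],[-0.026,-0.060,0],[-0.043,-0.102,0],[-0.060,-0.143,0],[-0.075,-0.177,0]],"roll":[-5,-10,-16,-22,-26.6],"grip":[1,1,1,1,1]}' 
python3 -m inch '{"xyz":[[0,0,0],[0,0,0],[0,0,0]],"roll":[0,0,0],"grip":[1,1,1]}' >/dev/null
python3 go.py 553.1 36 135 3.3136
```

```text
time_s: 14.5
eef_pos: [548.7, 53.2, 171.8]
tcp_rot: [[-0.985, -0.174, -0.004], [-0.174, 0.985, -0.0], [0.004, 0.001, -1.0]]
ft_force: [0.2, 0.2, -2.0]
opening: 56.9
grip_force: 54.5
t 14.8 tcp [549.4  55.9 172.9] phi -2.9695 tilt [-2.7e-03  6.0e-04 -1.0e+00] open 57.1 grip 54.7 F [ 0.1 -0.5 -2.6] j6 -0.205
shift [-0.0003 -0.0203  0.0379] roll 0.0
```

```bash
python3 -m inch '{"xyz":[[0,-0.010,0.01],[0,-0.0203,0.02],[0,-0.0203,0.033],[0,-0.0203,0.038],[0,-0.0203,0.038]],"roll":[0,0,0,0,0],"grip":[1,1,1,1,1]}' 
python3 -m inch '{"xyz":[[0,0,0],[0,0,0],[0,0,0]],"roll":[0,0,0],"grip":[1,1,1]}' >/dev/null
python3 go.py 553.1 36 104.7 3.3136
python3 - <<'E'
from h import *
np.set_printoptions(suppress=True,precision=2)
a=env.capture("scene");cv2.imwrite("pics/s3.png",a)
p=np.array(env.state()["eef_pos"])
q=lambda x,y,z:proj("scene",place([p[0],p[1],.172],np.array([[x,y,z]],float),p[2]-20.7))[0]
g=a.astype(float); d=g[...,2]-g[...,0]; u=int(round(q(60,0,0)[0]))
print("pred foot",q(57.5,0,0),q(60,0,0),"sides",q(60,29,30),q(60,-29,30),"notch floor",q(60,0,34))
r=int(q(60,0,30)[1]); print(r,"grey rows from",r-6,g[r-6:r+24,u-5:u+6].mean((1,2)).round(0))
row=g[r+1:r+7].mean((0,2)).round(0); print("L from 308",row[308:322],"R from 340",row[340:354])
cv2.imwrite("pics/c3.png",cv2.resize(a[175:315,270:390],(600,700)[:2] and (514,600),interpolation=cv2.INTER_CUBIC))
E
```

```text
time_s: 15.3
eef_pos: [552.8, 35.4, 134.7]
tcp_rot: [[-0.985, -0.171, -0.003], [-0.171, 0.985, 0.0], [0.003, 0.001, -1.0]]
ft_force: [-0.5, 0.2, -3.0]
opening: 57.1
grip_force: 54.7
t 15.6 tcp [554.4  35.2 136.8] phi -2.9697 tilt [ 1.1e-03 -1.0e-04 -1.0e+00] open 57.2 grip 54.7 F [-0.2  0.3 -2.4] j6 -0.241
shift [0.0012 0.001  0.0321] roll -0.01
pred foot [328.78 246.58] [328.78 247.36] sides [344.94 234.02] [312.96 233.75] notch floor [328.96 232.05]
233 grey rows from 227 [217. 205. 200. 201. 202. 212. 218. 219. 217. 218. 218. 218. 218. 218.
 217. 218. 218. 217. 220. 220. 187. 100.  89. 123. 205. 211. 219. 218.
 219. 218.]
L from 308 [ 70.  69.  68.  70.  63.  78. 184. 224. 220. 218. 217. 217. 216. 218.] R from 340 [218. 217. 217. 218. 222. 208. 139.  53.  45.  49.  50.  48.  48.  50.]
```

View pics/c3.png

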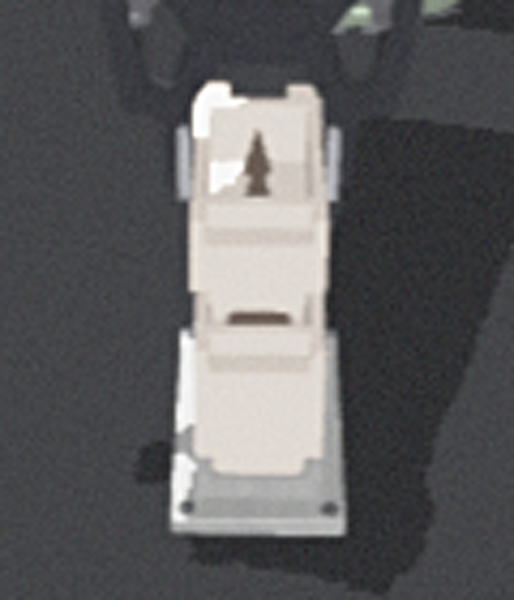

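The crop shows the shallow tray straight above the deep one, wide lug toward the wide notch. Its front edges (rows 247 and 232) put it about 2.7 mm back of the TCP, as expected. Now I lower it.

```bash
python3 -m inch '{"xyz":[[0.001,0.001,0.004],[0.001,0.001,0.009],[0.001,0.001,0.014],[0.001,0.001,0.018],[0.001,0.001,0.019]],"roll":[0,0,0,0,0],"grip":[1,1,1,1,1]}' 
python3 -m inch '{"xyz":[[0,0,0.001],[0,0,0.002],[0,0,0.003],[0,0,0.004],[0,0,0.005]],"roll":[0,0,0,0,0],"grip":[1,1,1,1,1]}' 
python3 -m inch '{"xyz":[[0,0,0],[0,0,0]],"roll":[0,0],"grip":[1,1]}' >/dev/null
python3 go.py 553.3 36 104.7 3.3136
```

```text
time_s: 16.15
eef_pos: [552.3, 36.0, 116.4]
tcp_rot: [[-0.985, -0.171, -0.001], [-0.171, 0.985, 0.0], [0.001, 0.0, -1.0]]
ft_force: [0.6, -0.0, -2.9]
opening: 57.0
grip_force: 54.7
time_s: 16.65
eef_pos: [552.9, 35.9, 112.3]
tcp_rot: [[-0.985, -0.171, 0.0], [-0.171, 0.985, -0.0], [-0.0, -0.0, -1.0]]
ft_force: [-0.2, 0.0, -1.8]
opening: 57.5
grip_force: 54.7
t 16.85 tcp [552.8  35.9 112.3] phi -2.9699 tilt [ 0. -0. -1.] open 57.1 grip 54.7 F [-0.2  0.5 -2.7] j6 -0.24
shift [-0.0005 -0.      0.0076] roll -0.02
```

In the notches (2.4 mm below rim contact height, no force). Continuing down.

```bash
python3 -m inch '{"xyz":[[0,0,0.0012],[0,0,0.0024],[0,0,0.0036],[0,0,0.005],[0,0,0.006]],"roll":[0,0,0,0,0],"grip":[1,1,1,1,1]}' 
python3 -m inch '{"xyz":[[0,0,0.0005],[0,0,0.001],[0,0,0.0015],[0,0,0.0015]],"roll":[0,0,0,0],"grip":[1,1,1,1]}' 
python3 go.py 553.3 36 104.7 3.3136
```

```text
time_s: 17.35
eef_pos: [552.7, 35.9, 106.1]
tcp_rot: [[-0.985, -0.171, -0.0], [-0.171, 0.985, 0.0], [0.0, 0.0, -1.0]]
ft_force: [0.3, -0.7, -2.0]
opening: 56.9
grip_force: 54.7
time_s: 17.75
eef_pos: [552.8, 35.9, 104.9]
tcp_rot: [[-0.985, -0.171, 0.0], [-0.171, 0.985, 0.0], [-0.0, 0.0, -1.0]]
ft_force: [-0.1, -0.8, -1.3]
opening: 57.1
grip_force: 54.8
t 17.75 tcp [552.8  35.9 104.9] phi -2.9698 tilt [ 1.e-04  0.e+00 -1.e+00] open 57.1 grip 54.8 F [-0.1 -0.8 -1.3] j6 -0.24
shift [-0.0005 -0.      0.0002] roll -0.01
```

```bash
python3 -m inch '{"xyz":[[0,0,0.0005],[0,0,0.001],[0,0,0.001]],"roll":[0,0,0],"grip":[1,1,1]}' 
python3 -m inch '{"xyz":[[0,0,0],[0,0,0],[0,0,0],[0,0,0],[0,0,0]],"roll":[0,0,0,0,0],"grip":[0.2,-0.2,-0.6,-1,-1]}' 
python3 -m inch '{"xyz":[[0,0,0],[0,0,0],[0,0,0],[0,0,0]],"roll":[0,0,0,0],"grip":[-1,-1,-1,-1]}' 
python3 -m inch '{"xyz":[[0,0,-0.015],[0,0,-0.05],[0,0,-0.09],[0,0,-0.125],[0,0,-0.13]],"roll":[0,0,0,0,0],"grip":[-1,-1,-1,-1,-1]}' >/dev/null
python3 -m inch '{"xyz":[[0,0.04,0],[0,0.08,0],[0,0.12,0],[0,0.16,0],[0,0.16,0]],"roll":[0,0,0,0,0],"grip":[-1,-1,-1,-1,-1]}'
python3 - <<'E'
from h import *
np.set_printoptions(suppress=True,precision=3)
a=env.capture("scene");b=env.capture("top")
M["stack"]=np.vstack([M["stand"],M["deep"]+[0,0,24],M["shallow"]+[0,0,84]])
print(fit("stack",[551.5,36,.172],{"scene":(a,(330,250))}),fit("stack",[551.5,36,.172],{"top":(b,(306,236))}))
cv2.imwrite("pics/c4.png",np.hstack([cv2.resize(a[170:310,260:400],(400,400),interpolation=2),cv2.resize(b[185:285,256:356],(400,400),interpolation=2)]))
E
```

```text
time_s: 18.05
eef_pos: [552.8, 36.0, 104.8]
tcp_rot: [[-0.985, -0.171, 0.0], [-0.171, 0.985, 0.0], [-0.001, -0.0, -1.0]]
ft_force: [-3.0, -0.4, 7.1]
opening: 56.6
grip_force: 55.7
time_s: 18.55
eef_pos: [553.1, 35.9, 103.8]
tcp_rot: [[-0.985, -0.171, 0.0], [-0.171, 0.985, -0.0], [-0.0, -0.0, -1.0]]
ft_force: [-0.5, -0.3, 0.0]
opening: 85.6
grip_force: 0.0
time_s: 18.95
eef_pos: [552.8, 35.9, 103.7]
tcp_rot: [[-0.985, -0.171, -0.0], [-0.171, 0.985, -0.0], [0.0, -0.0, -1.0]]
ft_force: [0.7, -0.1, -0.0]
opening: 84.8
grip_force: 0.0
time_s: 19.95
eef_pos: [523.9, 197.6, 232.9]
tcp_rot: [[-0.984, -0.177, -0.001], [-0.177, 0.984, 0.001], [0.001, 0.002, -1.0]]
ft_force: [0.8, -0.3, -0.6]
opening: 85.1
grip_force: 0.0
(array([537.098,  35.372,   0.172,   0.782]), np.float64(1.1254238037576763)) (array([550.667,  35.925,   0.169,   1.182]), np.float64(0.16929789348272584))
```

View pics/c4.png

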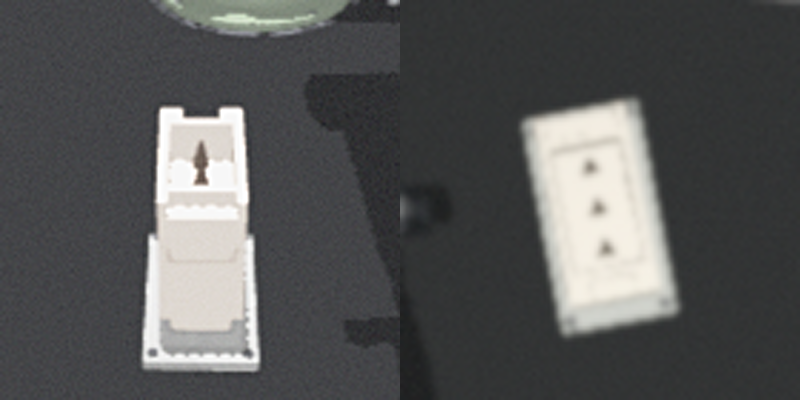

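The pictures show both trays stacked flush, straight and level on the stand (scene about (330,250), top about (306,238)), and the gripper is clear of them. The seating height (TCP 104.8 mm against 104.7 predicted) also fits. I'm handing in.

```bash
python3 -c "
from rig import env
print(env.sign_off())"
```

```text
the job is handed in; nothing more can be done
None
```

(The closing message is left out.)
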